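Prop the sprung catch open and take out the hex key case

TASK

The silver hex key case is locked in its blue holder by a yellow sprung catch that snaps shut when let go. Wedge the catch open by pushing the orange prop block, upright, all the way down into the slot between the holder's dark post and the catch's sloping tail, and let go of it; then lift the key case out and stand it upright, the way up it was in the holder, in the middle of the cork mat. Leave the prop wedged in place and do not disturb the saucer of screws.

Things in the scene. Friction and masses are not known exactly. Their poses are not given: they have to be found in the camera images.
- holder: Blue holder, fixed; origin under its 8 mm thick base plate, below the case's middle; x runs from case to catch (mm): base x -68..130, y +-40. Case stands on the base between end walls (x -58, 58; tops z 36) and rails (y +-15.5 to 20.5; tops z 15). Dark post, 40 wide in y, +x face upright at x 84, top z 64 (top 14 mm leans 6 mm back to -x).
- catch (a joint): Yellow catch, a window frame 49.5 to 56 mm above the shelf sliding along the holder's +x: 0 shut, 0.022 m open. Spring 1.2 N shut, 3 N open. Shut, its front bar covers 8 mm of the case's end; its tail is an upright face at holder x 90 up to z 30, then a ramp away to x 112 at z 66. Case free above 0.011; 0.016 with the prop in.
- prop: Orange plastic block standing upright: 22 mm thick along its x, 36 mm wide along its y, 110 mm tall, 0.09 kg; origin at the centre of its underside. Grip it near the top (above 75 mm) across the 22 mm so that the fingers stay clear of the post.
- key_case: Silver folding hex key case standing on its long edge in the holder: 110 mm along its x, 26 mm along its y, 40 mm tall, about 0.25 kg; origin at the centre of its underside. Its top is 48 mm above the shelf; it lifts straight up with 2.5 mm play once the catch is open.
- mat: Square cork mat, 180 x 180 x 4 mm, fixed to the shelf; origin at the centre of its underside.
- saucer: Bystander: white ceramic saucer with screws, 120 mm across, 16 mm high; origin at the centre of its underside. It and the prop swap places between starts. Also about, out of the way: a thin pine slip lying near the robot, a bleed key far out, a red toolbox 190 mm tall on the left beyond the mat.
- slot (a point): Point on the base plate's top (8 mm above the shelf) where the middle of the prop's foot belongs, at x 95, y 0 of the holder; axes as the holder's. The prop goes in upright, its 22 mm thickness along x, touching the post. Slot 30 mm wide at the mouth (64 mm above the shelf), 6 mm below while shut, 52 mm in y. Pushing the prop down opens the catch: 2 to 8 N.

How it is judged (in metres and radians):
On the way, in this order (a step that is already met when the one before it is completed fails the run):
1. the prop, let go, stands in the slot and holds the catch open, the case still in the holder (value of joint catch above 0.012 m and x of prop in the frame of holder between 0.085 and 0.105 m and z of each of prop, key_case in the frame of holder below 0.016 m and angle between prop's own z axis and vertical below 0.17 rad and contact force between the fingers and prop below 0.3 N), for 0.2 s.
2. the case is lifted clear of the holder past the propped catch (z of key_case in the frame of holder above 0.06 m and value of joint catch above 0.012 m), for 0.1 s.
At the end, for the whole second after the job is handed in: The key case stands upright (within 10 degrees) and still on the cork mat, its centre within 40 mm of the mat's centre; the prop stands in the slot (within 10 degrees of upright, its foot within 8 mm of the base plate, within 10 mm along the slot) with the catch still open by more than 12 mm (horizontal distance between key_case and mat below 0.04 m and height (world z) of key_case below 0.012 m and z of key_case in the frame of mat above 0 m and angle between each of key_case, prop's own z axis and vertical below 0.17 rad and linear speed of key_case below 0.02 m/s and value of joint catch above 0.012 m and x of prop in the frame of holder between 0.085 and 0.105 m and z of prop in the frame of holder below 0.016 m); the robot touches nothing.
It fails at once if the saucer of screws is shoved more than 25 mm or tipped more than 15 degrees (distance of saucer from where it was at the start of the episode above 0.025 m or angle between saucer's own z axis and vertical above 0.26 rad).
It also fails if it takes over 59 s, if anything falls off the work surface, if the arm or the gripper's body presses on something with over 40 N, if the wrist force passes 120 N, or if a joint passes its speed limit or range.

ROBOT

A 6-joint arm with a two-finger parallel gripper is mounted at the origin on the work surface. World frame = base frame: x ahead of the robot, y to its left, z up, the work surface at z = 0. Lengths are in m, angles in degrees, forces in N, time in s.
With the tool pointing down it reaches from about 0.35 to 0.875 m from the base axis. Payload 4.2 kg.
Tool frame: the origin (TCP) lies midway between the tips of the shut fingers; the grasp point (between the pads) lies 19 mm behind it; z points along the fingers, y is the line along which they close (so a half turn about z gives the same grasp; the last joint's range is limited). The gripper opens to 87 mm and grips with 3 to 60 N. Pads are 19 mm wide; open, the fingers measure 117 mm over their backs; the gripper's body (75 mm by 190 mm) begins 51 mm behind the grasp point.
Start: joints at [-59.381, 22.042, 0.453, 0, -68.411, -14.817], TCP at [0.17, -0.601, 0.223] pointing down, gripper open.
Joint ranges: [-179.83, 179.83], [-69.29, 118.12], [-61.27, 80.66], [-181.25, 117.63], [-171.15, -9.14], [-177.46, 177.46]. Speed limits (degrees/s): [159.86, 159.86, 180, 180, 180, 180].

INTERFACE

Orientations are given as a 3x3 rotation matrix whose columns are the frame's x, y, z axes.
In Python, from station import r, capture gives the robot as it stands (r), with the cameras as plain functions.
- The arm moves only by the tool drive_effector, called after "Call:" by a JSON object that holds its "op" and its "data", one argument or row to a line. Schema: {"type":"object","properties":{"plan":{"type":"object","properties":{"aperture":{"type":"array","items":{"type":"number"},"minItems":1,"maxItems":8},"sx":{"type":"array","items":{"type":"number"},"minItems":1,"maxItems":8},"sy":{"type":"array","items":{"type":"number"},"minItems":1,"maxItems":8},"sz":{"type":"array","items":{"type":"number"},"minItems":1,"maxItems":8},"ax":{"type":"array","items":{"type":"number"},"minItems":1,"maxItems":8},"ay":{"type":"array","items":{"type":"number"},"minItems":1,"maxItems":8},"az":{"type":"array","items":{"type":"number"},"minItems":1,"maxItems":8}},"additionalProperties":false,"required":["aperture","sx","sy","sz","ax","ay","az"]},"only":{"type":"string"},"quiet":{"type":"boolean"},"lines":{"type":"string"}},"required":["plan"],"additionalProperties":false}. plan is an object with one list for each field, all of the same length, 1 to 8, a row being the entries at one place: aperture (the opening from 0.0 (shut) to 1.0 (fully open)), sx, sy, sz (the shift in fractions of the full range, 1 being 0.8 m), ax, ay, az (a rotation vector in shares of 360 degrees (1.0 is 360 degrees)); each row is the pose to reach, as a shift and turn from the pose commanded when the call began, along the tool's axes at that moment; what a row does not reach only later rows make up. A row lasts 1/10 s, in which the tool goes at most 0.05 m and 8.59 degrees, less where a joint would pass 70% of its speed; a pose out of reach is approached as far as the arm can. The fingers move at their own pace and stop on an object; the grip force is fixed at half the most. Time passes only in rows, so rows that do not move let the fingers close. The tool returns the time, the measured TCP pose, the force, the opening and the grip force at its end. only (a regular expression) keeps the lines of the reply that match it, lines (a string "A,B") keeps lines A to B, and quiet returns only ok. Shift and turn numbers lie between -1 and 1, and a call with a number outside is refused. Input that does not fit is refused with a message, and nothing moves.
- r.sense(): the state, without advancing time (a new reading comes with each control period).
- capture(name): name is "side" or "top"; returns a dict with "pixels" (420x560x3 uint8, red, green, blue), "z_map" (420x560 float32, m along the optical axis (not along the pixel's ray), 0 where there is no reading), "K" (3x3 intrinsics, pixels), "world_from_camera" (4x4, takes a point from camera to world coordinates). Camera axes: x right, y up, looking along -z (the intrinsics and any distortion apply to the point x, -y, -z); pixel columns grow to the right and rows downward; lengths in m; the calibration is good to about 2 mm. A picture is of the moment at which its call begins.
- r.finish_job(): hands the job in; it is judged then, once.
The state is a dict: "time_s": time; "joints": joint angles; "joint_velocities": joint speeds; "effort": joint torques, N m; "tcp_pos": TCP position; "ee_rot": TCP orientation; "wrist_force": force on the tool from outside, world axes, zero at the start; "moment": the same for the moment, N m; "gripper_width": opening from 0.0 (shut) to 1.0 (fully open); "gripper_force": force on a finger pad.
Only numpy, scipy, OpenCV 4.12 (cv2) and the standard library are available. Lean on these libraries where they do the work, as an engineer would, in place of code of your own. Each camera call takes 0.05 s, during which the arm holds its last target. There are 200 camera calls.

## Working session

There is one attempt and no reset: what is moved stays moved. The work goes in short steps, Python scripts to look and compute and a tool call to move; the robot and the scene stay as the last step left them, time stands still between calls to the robot, and variables do not carry over. Pictures are saved under pics/ and viewed, at most 10 in all, crops included, and the job is handed in when it is done.

```bash
ls; mkdir -p pics
```

Run:
```python
from station import r, capture
import cv2,numpy as np
for n in("side","top"):
    c=capture(n); cv2.imwrite(f"pics/{n}0.png",c["pixels"][:,:,::-1]); np.savez(f"{n}0.npz",**c)
    print(n,c["K"].tolist(),np.round(c["world_from_camera"],3).tolist(),[k for k in c])
s=r.sense();print(s["time_s"],s["tcp_pos"],np.round(s["ee_rot"],3).tolist(),s["gripper_width"])
```

```text
pics
station.py
side [[481.85361022590735, 0.0, 285.7693159997121], [0.0, 481.85361022590735, 211.5713302217011], [0.0, 0.0, 1.0]] [[-0.924, 0.285, -0.255, 0.287], [-0.382, -0.674, 0.632, 0.611], [0.008, 0.682, 0.731, 0.726], [0.0, 0.0, 0.0, 1.0]] ['pixels', 'z_map', 'K', 'world_from_camera']
top [[488.63606123263435, 0.0, 287.23084786966297], [0.0, 488.63606123263435, 200.32416123443144], [0.0, 0.0, 1.0]] [[0.006, 0.999, -0.049, 0.48], [-1.0, 0.007, 0.019, 0.02], [0.019, 0.049, 0.999, 1.118], [0.0, 0.0, 0.0, 1.0]] ['pixels', 'z_map', 'K', 'world_from_camera']
0.1 [ 0.17003507 -0.6008608   0.22157608] [[-0.962, -0.272, -0.001], [-0.272, 0.962, 0.002], [0.0, 0.002, -1.0]] 1.0000994309000069
```

View pics/top0.png

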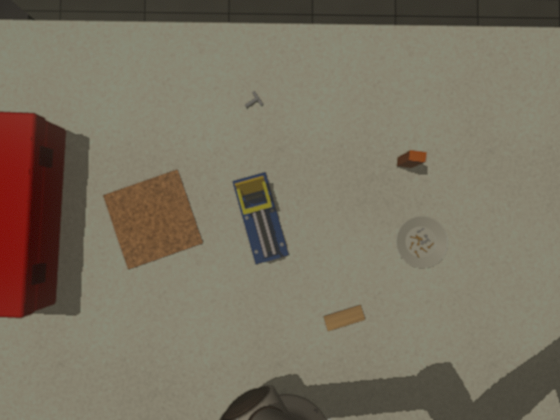

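View pics/side0.png

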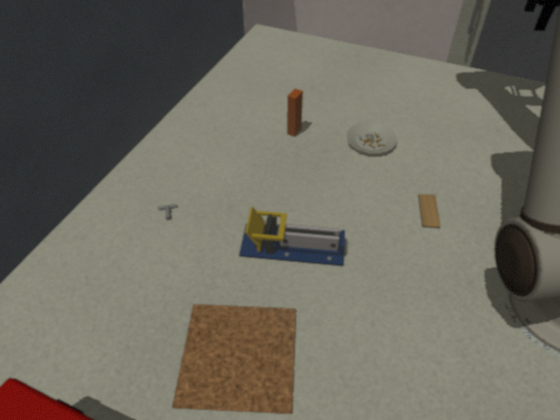

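Top view: mat around (153,219), holder (260,220) with the catch at its far end, prop's top around (417,156), saucer (421,243). The side view shows the same, with the prop at (295,112), the catch at (267,228) and the mat at (240,355).

Create h.py:
```python
import numpy as np,cv2
def load(n): return dict(np.load(n))
def rays(c,uv):
    uv=np.asarray(uv,float);K=c["K"];T=c["world_from_camera"]
    d=np.c_[(uv[:,0]-K[0,2])/K[0,0],-(uv[:,1]-K[1,2])/K[1,1],-np.ones(len(uv))]
    return T[:3,3],d@T[:3,:3].T
def plane(c,uv,z):
    o,d=rays(c,uv); return o+d*((z-o[2])/d[:,2])[:,None]
def deep(c,m):
    v,u=np.nonzero(m&(c["z_map"]>0)); o,d=rays(c,np.c_[u,v]); return o+d*c["z_map"][v,u][:,None]
def tri(c1,p1,c2,p2):
    o1,d1=rays(c1,[p1]);o2,d2=rays(c2,[p2]);d1,d2=d1[0],d2[0]
    t=np.linalg.lstsq(np.c_[d1,-d2],o2-o1,rcond=None)[0]
    a,b=o1+d1*t[0],o2+d2*t[1]; return (a+b)/2,np.linalg.norm(a-b)
def mask(c,lo,hi,box=None):
    m=cv2.inRange(cv2.cvtColor(c["pixels"],cv2.COLOR_RGB2HSV),np.array(lo),np.array(hi))>0
    if box: k=np.zeros_like(m);k[box[1]:box[3],box[0]:box[2]]=1;m&=k
    return m
def rect(P):
    (c,s,a)=cv2.minAreaRect((P[:,:2]*1000).astype(np.float32)); return np.round(c,1),np.round(s,1),round(a,1)
B=dict(prop=((3,150,60),(14,255,255)),blue=((105,100,30),(125,255,255)),yel=((22,120,60),(33,255,255)),cork=((5,80,40),(20,200,220)))
```

Run:
```python
from h import *
bx={"top":dict(prop=(380,130,450,190),blue=(220,160,300,275),yel=(220,160,300,275),cork=(95,160,210,275)),
"side":dict(prop=(270,80,320,145),blue=(220,200,360,270),yel=(220,200,360,270),cork=(170,295,305,415))}
for n in bx:
    c=load(n+"0.npz")
    for k in bx[n]:
        m=mask(c,*B[k],bx[n][k]);P=deep(c,m);print(n,k,m.sum(),"zpct",np.round(np.percentile(P[:,2],[1,10,50,90,99]),3))
        if k=="prop": t=P[P[:,2]>.1];print(" top",len(t),t.mean(0).round(4),rect(t))
        if k=="blue": t=P[P[:,2]<.014];print(" base",rect(t), "plane8",rect(plane(c,np.argwhere(m)[:,::-1],.008)))
        if k=="yel": print(" all",rect(P),"z>.06",rect(P[P[:,2]>.06]),"frame",rect(P[(P[:,2]>.046)&(P[:,2]<.06)]))
        if k=="cork": print(" ",rect(P))
    im=c["pixels"][:,:,::-1]
    x=(225,165,65,105) if n=="top" else (230,195,130,80)
    a=cv2.resize(im[x[1]:x[1]+x[3],x[0]:x[0]+x[2]],None,fx=5.5,fy=5.5,interpolation=cv2.INTER_CUBIC); cv2.imwrite(f"pics/{n}_h.png",a)
```

```text
top prop 182 zpct [0.055 0.105 0.109 0.112 0.114]
 top 167 [ 0.6243 -0.2685  0.1094] (array([ 624.6, -269. ]), array([34. , 21.4]), 80.9)
top blue 4 zpct [0.006 0.006 0.007 0.01  0.01 ]
 base (array([489.6,  59.5]), array([ 8.4, 70.2]), 4.2) plane8 (array([489.6,  59.4]), array([ 8.4, 70.1]), 4.2)
top yel 594 zpct [0.007 0.036 0.055 0.063 0.068]
 all (array([543.8,  73.5]), array([69. , 64.1]), 16.0) z>.06 (array([545.6,  78.9]), array([67.1, 59.9]), 9.9) frame (array([543.6,  73.8]), array([68.7, 63.5]), 16.2)
top cork 6237 zpct [-0.001  0.001  0.003  0.006  0.008]
  (array([491.7, 305. ]), array([180.2, 180.7]), 19.8)
side prop 324 zpct [0.007 0.022 0.077 0.11  0.111]
 top 98 [ 0.6227 -0.2639  0.1081] (array([ 623.6, -267.1]), array([36.8, 18.7]), 84.1)
side blue 924 zpct [0.005 0.006 0.008 0.012 0.037]
 base (array([488.4,  88.7]), array([194.4,  45.6]), 8.7) plane8 (array([490. ,  70.7]), array([197.3,  75.6]), 22.8)
side yel 785 zpct [0.013 0.034 0.054 0.061 0.066]
 all (array([548.1,  56.5]), array([ 68.4, 104.8]), 15.2) z>.06 (array([569.3,  78.6]), array([62.9, 36.1]), 70.7) frame (array([541. ,  74.1]), array([63.6, 66.7]), 15.8)
side cork 11632 zpct [0.001 0.002 0.004 0.005 0.006]
  (array([490.6, 305.3]), array([178.8, 180.7]), 19.8)
```

View pics/top_h.png

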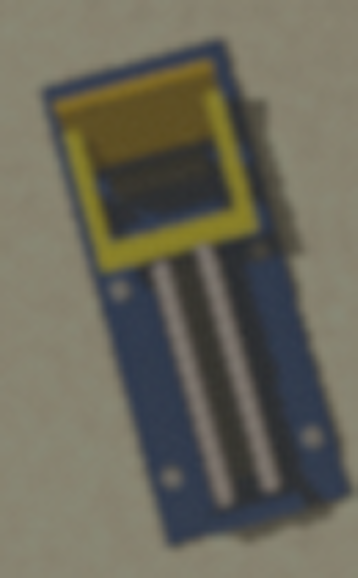

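The crop shows the whole base plate as a rectangle: corners at about (42,90), (225,38), (352,492) and (172,545) in the crop. The yellow frame and ramp are at the top, and the case's two light bars run from about (180,265) to (245,495).

Run:
```python
from h import *
c=load("top0.npz");s=load("side0.npz")
for n,cc,b in(("top",c,(228,165,295,270)),("side",s,(230,200,352,268))):
    hsv=cv2.cvtColor(cc["pixels"],cv2.COLOR_RGB2HSV)
    m=mask(cc,(100,70,15),(135,255,255),b)
    m=cv2.morphologyEx(m.astype(np.uint8),cv2.MORPH_OPEN,np.ones((2,2)))>0
    P=deep(cc,m);Q=plane(cc,np.argwhere(m)[:,::-1],.008)
    print(n,m.sum(),"rect8",rect(Q),"low",rect(plane(cc,np.argwhere(m&True)[:,::-1][P[:,2]<.013] if len(P)==m.sum() else np.argwhere(m)[:,::-1],.008)))
# hand-read corners
cr=np.array([[42,90],[225,38],[352,492],[172,545]])/5.5+[225,165]-.5
W=plane(c,cr,.008);print("corners",W.round(4).tolist(),"mid",W.mean(0).round(4),[np.degrees(np.arctan2(*(W[i]-W[j])[[1,0]])).round(1) for i,j in((0,3),(1,2))])
# case: light, unsaturated
for n,cc,b in(("top",c,(250,208,278,258)),("side",s,(283,225,343,252))):
    m=mask(cc,(0,0,95 if n=="top" else 90),(180,60,255),b);P=deep(cc,m);t=P[(P[:,2]>.042)&(P[:,2]<.055)]
    print(n,len(t),t.mean(0).round(4) if len(t) else 0,rect(t) if len(t)>5 else 0,np.percentile(P[:,2],[5,50,90,98]).round(3))
```

```text
top 635 rect8 (array([493.2,  57.7]), array([192.2,  73.9]), 16.1) low (array([493.2,  57.7]), array([192.2,  73.9]), 16.1)
side 1230 rect8 (array([490.9,  63.2]), array([194.2,  81.9]), 16.6) low (array([490.9,  63.2]), array([194.2,  81.9]), 16.6)
corners [[0.5785, 0.1246, 0.008], [0.6008, 0.0491, 0.008], [0.4136, -0.0047, 0.008], [0.3916, 0.0691, 0.008]] mid [0.4961 0.0595 0.008 ] [np.float64(16.5), np.float64(16.0)]
top 247 [0.4614 0.0505 0.0469] (array([461.8,  50.6]), array([99.3, 25. ]), 16.1) [-0.     0.046  0.049  0.051]
side 405 [0.4593 0.0529 0.0463] (array([460.3,  51.5]), array([99.4, 28.7]), 16.1) [-0.001  0.045  0.048  0.049]
```

View pics/side_h.png

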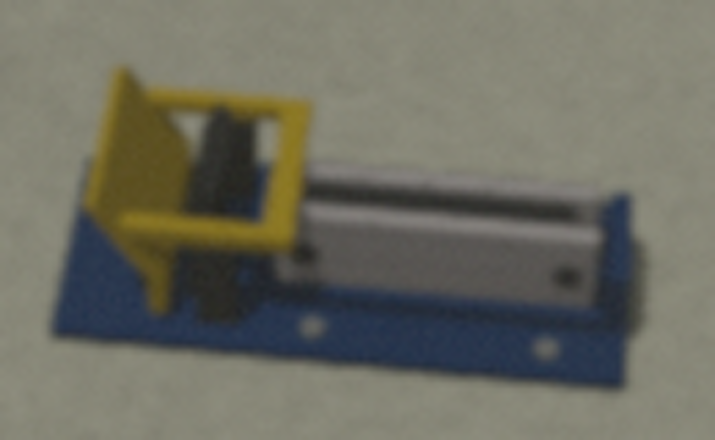

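The side crop agrees: the yellow ramp is on the left, the dark post beside it, and the case runs right to about (600,240). That gives a holder yaw of about 16.1° with its origin near (0.4655, 0.052). The prop is at (0.624, -0.268) with its thin axis at about -8°. I'll write a helper that works out shifts in the tool's axes.

Create go.py:
```python
import sys,numpy as np
from scipy.spatial.transform import Rotation as R
from station import r, capture
# x y z(m) yaw of tool y(deg): prints shift in the tool's axes
x,y,z,a=map(float,sys.argv[1:5]);s=r.sense();M=np.array(s["ee_rot"]);p=np.array(s["tcp_pos"])
def T(a):
    a=np.radians(a);Y=np.array([np.cos(a),np.sin(a),0]);Z=np.array([0,0,-1.]);return np.c_[np.cross(Y,Z),Y,Z]
v=min((R.from_matrix(M.T@T(k)).as_rotvec(degrees=True) for k in(a,a+180)),key=np.linalg.norm)
if len(sys.argv)>5: v=R.from_matrix(M.T@T(a)).as_rotvec(degrees=True)
print("t",round(s["time_s"],1),"p",p.round(4),"q6",round(s["joints"][5],1),"w",round(s["gripper_width"],3),"F",np.round(s["wrist_force"],1),"\nshift",(M.T@(np.array([x,y,z])-p)).round(4),"rot",v.round(2))
```

```bash
python3 go.py .6242 -.2682 .20 -8
```

```text
t 0.1 p [ 0.17   -0.6009  0.2216] q6 -14.8 w 1.0 F [-0.6  0.1 -0.2] 
shift [-0.5276  0.1965  0.0219] rot [ 1.000e-01  6.000e-02 -6.621e+01]
```

The rows are not in the units I measure in: shifts go in shares of 0.8 m and turns go in shares of 360 degrees. I convert before sending: -0.527 m / 0.8 = -0.6588, 0.197 m / 0.8 = 0.2463, -66 degrees / 360 = -0.1833.

Call:
{"op": "drive_effector", "data": {
  "plan": {"aperture": [0.7,0.7,0.7,0.7,0.7,0.7,0.7,0.7],"sx": [-0.6588,-0.6588,-0.6588,-0.6588,-0.6588,-0.6588,-0.6588,-0.6588],"sy": [0.2463,0.2463,0.2463,0.2463,0.2463,0.2463,0.2463,0.2463],"sz": [0,0,0,0,0,0,0,0],"ax": [0,0,0,0,0,0,0,0],"ay": [0,0,0,0,0,0,0,0],"az": [-0.1833,-0.1833,-0.1833,-0.1833,-0.1833,-0.1833,-0.1833,-0.1833]}
}}

```text
time_s: 0.9
tcp_pos: [0.4938, -0.3629, 0.2222]
ee_rot: [[-0.137, -0.991, -0.001], [-0.991, 0.137, 0.0], [-0.0, 0.001, -1.0]]
wrist_force: [0.2, -0.9, 1.0]
gripper_width: 0.7
gripper_force: 0.0
```

```bash
python3 go.py .6242 -.2682 .20 -8
```

```text
t 0.9 p [ 0.4938 -0.3629  0.2222] q6 13.3 w 0.7 F [ 0.2 -0.9  1. ] 
shift [-0.1117 -0.1162  0.0222] rot [0.04 0.02 0.1 ]
```

In the tool's units: -0.116 m / 0.8 = -0.145, -0.112 m / 0.8 = -0.14.

Call:
{"op": "drive_effector", "data": {
  "plan": {"aperture": [0.7,0.7,0.7,0.7,0.7,0.7],"sx": [-0.14,-0.14,-0.14,-0.14,-0.14,-0.14],"sy": [-0.145,-0.145,-0.145,-0.145,-0.145,-0.145],"sz": [0,0,0,0,0,0],"ax": [0,0,0,0,0,0],"ay": [0,0,0,0,0,0],"az": [0,0,0,0,0,0]},
  "quiet": true
}}

```text
ok
```

```bash
python3 go.py .6242 -.2682 .079 -8
```

```text
t 1.5 p [ 0.6225 -0.2706  0.222 ] q6 1.7 w 0.7 F [ 0.2 -0.1 -0.2] 
shift [-0.0026 -0.0016  0.143 ] rot [ 0.09  0.01 -0.22]
```

In the tool's units: 0.142 m / 0.8 = 0.1775, 0.12 m / 0.8 = 0.15.

Call:
{"op": "drive_effector", "data": {
  "plan": {"aperture": [0.7,0.7,0.7,0.7,0.7,0.7],"sx": [-0.0038,-0.0038,-0.0038,-0.0038,-0.0038,-0.0038],"sy": [-0.0025,-0.0025,-0.0025,-0.0025,-0.0025,-0.0025],"sz": [0.0625,0.1125,0.15,0.1775,0.1775,0.1775],"ax": [0,0,0,0,0,0],"ay": [0,0,0,0,0,0],"az": [0,0,0,0,0,0]}
}}

```text
time_s: 2.1
tcp_pos: [0.6252, -0.269, 0.0815]
ee_rot: [[-0.144, -0.99, 0.0], [-0.99, 0.144, -0.001], [0.001, -0.0, -1.0]]
wrist_force: [0.2, -0.7, 0.5]
gripper_width: 0.705
gripper_force: 0.0
```

Call:
{"op": "drive_effector", "data": {
  "plan": {"aperture": [0,0,0,0,0,0,0],"sx": [0,0,0,0,0,0,0],"sy": [0,0,0,0,0,0,0],"sz": [0,0,0,0,0,0,0],"ax": [0,0,0,0,0,0,0],"ay": [0,0,0,0,0,0,0],"az": [0,0,0,0,0,0,0]}
}}

```text
time_s: 2.8
tcp_pos: [0.6259, -0.2675, 0.0806]
ee_rot: [[-0.142, -0.99, 0.0], [-0.99, 0.142, -0.0], [0.0, -0.0, -1.0]]
wrist_force: [0.3, 0.1, 0.7]
gripper_width: 0.245
gripper_force: 30.0
```

In the tool's units: -0.14 m / 0.8 = -0.175, -0.12 m / 0.8 = -0.15.

Call:
{"op": "drive_effector", "data": {
  "plan": {"aperture": [0,0,0,0,0,0],"sx": [0,0,0,0,0,0],"sy": [0,0,0,0,0,0],"sz": [-0.0375,-0.1,-0.15,-0.175,-0.175,-0.175],"ax": [0,0,0,0,0,0],"ay": [0,0,0,0,0,0],"az": [0,0,0,0,0,0]}
}}

```text
time_s: 3.4
tcp_pos: [0.6253, -0.2671, 0.2196]
ee_rot: [[-0.143, -0.99, -0.001], [-0.99, 0.143, 0.001], [-0.001, 0.001, -1.0]]
wrist_force: [-0.1, 0.6, -1.7]
gripper_width: 0.248
gripper_force: 30.0
```

```bash
python3 go.py .5568 .0783 .22 16.1
```

```text
t 3.4 p [ 0.6253 -0.2671  0.2196] q6 1.4 w 0.248 F [-0.1  0.6 -1.7] 
shift [-3.321e-01  1.171e-01  1.000e-04] rot [  0.06   0.07 -24.31]
```

In the tool's units: -0.332 m / 0.8 = -0.415, 0.117 m / 0.8 = 0.1463, -24.3 degrees / 360 = -0.0675.

Call:
{"op": "drive_effector", "data": {
  "plan": {"aperture": [0,0,0,0,0,0,0,0],"sx": [-0.415,-0.415,-0.415,-0.415,-0.415,-0.415,-0.415,-0.415],"sy": [0.1463,0.1463,0.1463,0.1463,0.1463,0.1463,0.1463,0.1463],"sz": [0,0,0,0,0,0,0,0],"ax": [0,0,0,0,0,0,0,0],"ay": [0,0,0,0,0,0,0,0],"az": [-0.0675,-0.0675,-0.0675,-0.0675,-0.0675,-0.0675,-0.0675,-0.0675]},
  "quiet": true
}}

```text
ok
```

Call:
{"op": "drive_effector", "data": {
  "plan": {"aperture": [0,0,0],"sx": [0,0,0],"sy": [0,0,0],"sz": [0,0,0],"ax": [0,0,0],"ay": [0,0,0],"az": [0,0,0]},
  "quiet": true
}}

```text
ok
```

```bash
python3 go.py .5568 .0783 .16 16.1
```

Run:
```python
from h import *
from station import r, capture
c=capture("side");np.savez("side1.npz",**c)
x=(190,80,200,180);a=cv2.resize(c["pixels"][x[1]:x[1]+x[3],x[0]:x[0]+x[2],::-1],None,fx=3.3,fy=3.3,interpolation=cv2.INTER_CUBIC);cv2.imwrite("pics/side1.png",a)
m=mask(c,*B["prop"],(190,80,390,270));P=deep(c,m);print(m.sum(),np.percentile(P[:,2],[1,50,99]).round(3))
H=lambda p:np.c_[(p[:,:2]-[.4655,.052])@[[.961,-.277],[.277,.961]],p[:,2]]*1000
Q=H(P)
for lo in range(75,185,15):
    k=(Q[:,2]>lo)&(Q[:,2]<lo+15); 
    if k.sum()>5: print(lo,k.sum(),np.percentile(Q[k,0],[2,50,98]).round(1),np.percentile(Q[k,1],[2,50,98]).round(1))
```

```text
t 4.5 p [0.5572 0.0763 0.2197] q6 -8.3 w 0.249 F [ 0.3 -0.1 -0.4] 
shift [-0.002  -0.0002  0.0597] rot [ 0.1  -0.01 -0.12]
639 [0.145 0.21  0.25 ]
135 33 [ 85.8  92.9 101.7] [10.1 12.5 14.4]
150 64 [ 84.2  92.6 101.3] [10.4 12.5 14.5]
165 70 [ 83.9  92.2 101.5] [10.  12.3 14.4]
180 74 [ 84.3  93.  101.4] [ 7.2 12.4 14.1]
```

View pics/side1.png

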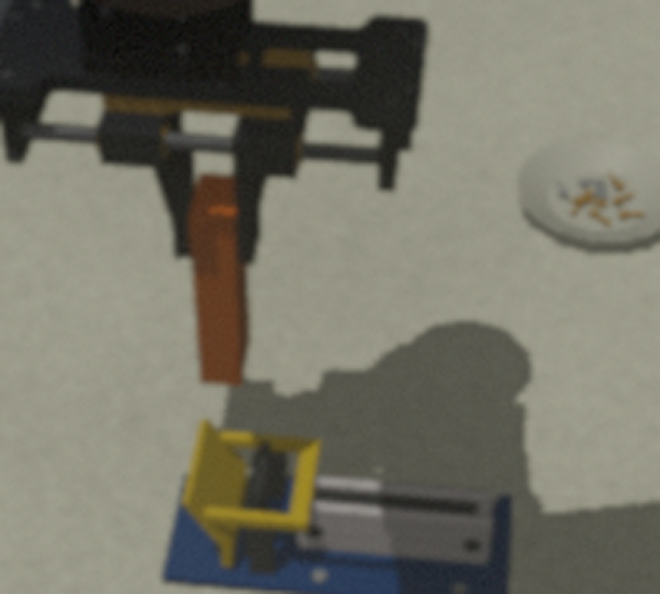

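The prop hangs upright over the slot, with its foot at about (220,380) in the crop. The side view puts it about 4 mm low in holder y, so I'll correct that and go down to just above the mouth.

In the tool's units: 0.062 m / 0.8 = 0.0775, -0.002 m / 0.8 = -0.0025.

Call:
{"op": "drive_effector", "data": {
  "plan": {"aperture": [0,0,0,0,0,0],"sx": [-0.0025,-0.005,-0.005,-0.005,-0.005,-0.005],"sy": [0,0.0013,0.0013,0.0013,0.0013,0.0013],"sz": [0,0.025,0.0625,0.0775,0.0775,0.0775],"ax": [0,0,0,0,0,0],"ay": [0,0,0,0,0,0],"az": [0,0,0,0,0,0]}
}}

```text
time_s: 5.15
tcp_pos: [0.5561, 0.0812, 0.1594]
ee_rot: [[0.277, -0.961, 0.001], [-0.961, -0.277, -0.0], [0.001, -0.001, -1.0]]
wrist_force: [0.6, -0.1, -0.5]
gripper_width: 0.252
gripper_force: 30.0
```

```bash
python3 go.py .5570 .0805 .0886 16.1
```

Run:
```python
from h import *
from station import r, capture
for n in("side","top"):
    c=capture(n)
    x=(210,140,130,110) if n=="side" else (220,130,110,130)
    a=cv2.resize(c["pixels"][x[1]:x[1]+x[3],x[0]:x[0]+x[2],::-1],None,fx=4.5,fy=4.5,interpolation=cv2.INTER_CUBIC);cv2.imwrite(f"pics/{n}2.png",a)
```

```text
t 5.2 p [0.5561 0.0812 0.1594] q6 -8.8 w 0.252 F [ 0.6 -0.1 -0.5] 
shift [ 0.0008 -0.0006  0.0708] rot [-0.08 -0.03  0.  ]
```

View pics/side2.png

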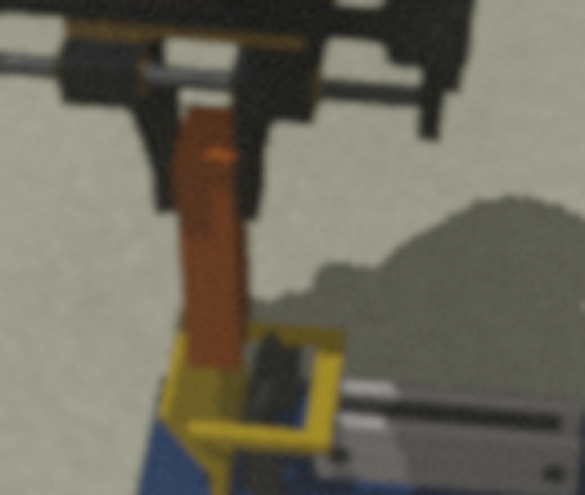

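The prop's foot at (213,365) sits at the mouth, between the ramp on its left and the dark post (265,365) on its right, and is centred. Next I'll push it down in stages.

In the tool's units: 0.04 m / 0.8 = 0.05, -0.001 m / 0.8 = -0.0013.

Call:
{"op": "drive_effector", "data": {
  "plan": {"aperture": [0,0,0,0,0,0],"sx": [0.0013,0.0013,0.0013,0.0013,0.0013,0.0013],"sy": [-0.0013,-0.0013,-0.0013,-0.0013,-0.0013,-0.0013],"sz": [0.015,0.025,0.035,0.0425,0.05,0.05],"ax": [0,0,0,0,0,0],"ay": [0,0,0,0,0,0],"az": [0,0,0,0,0,0]}
}}

```text
time_s: 5.85
tcp_pos: [0.5563, 0.0806, 0.1176]
ee_rot: [[0.277, -0.961, -0.001], [-0.961, -0.277, -0.0], [-0.0, 0.001, -1.0]]
wrist_force: [0.5, 0.3, -2.1]
gripper_width: 0.25
gripper_force: 30.0
```

```bash
python3 go.py .5570 .0805 .0886 16.1
```

```text
t 5.8 p [0.5563 0.0806 0.1176] q6 -8.7 w 0.25 F [ 0.5  0.3 -2.1] 
shift [ 0.0003 -0.0006  0.029 ] rot [ 0.04  0.   -0.01]
```

In the tool's units: 0.028 m / 0.8 = 0.035, 0.026 m / 0.8 = 0.0325.

Call:
{"op": "drive_effector", "data": {
  "plan": {"aperture": [0,0,0,0,0,0],"sx": [0,0,0,0,0,0],"sy": [0,0,0,0,0,0],"sz": [0.01,0.02,0.0275,0.0325,0.035,0.035],"ax": [0,0,0,0,0,0],"ay": [0,0,0,0,0,0],"az": [0,0,0,0,0,0]}
}}

```text
time_s: 6.45
tcp_pos: [0.5563, 0.0806, 0.0898]
ee_rot: [[0.277, -0.961, -0.001], [-0.961, -0.277, 0.0], [-0.0, 0.001, -1.0]]
wrist_force: [-0.5, -0.5, -3.4]
gripper_width: 0.251
gripper_force: 30.0
```

```bash
python3 go.py .5570 .0805 .0886 16.1
```

Run:
```python
from h import *
from station import r, capture
c=capture("side");np.savez("side3.npz",**c)
x=(210,140,130,110)
cv2.imwrite("pics/side3.png",cv2.resize(c["pixels"][x[1]:x[1]+x[3],x[0]:x[0]+x[2],::-1],None,fx=4.5,fy=4.5,interpolation=cv2.INTER_CUBIC))
```

```text
t 6.5 p [0.5563 0.0806 0.0898] q6 -8.7 w 0.251 F [-0.5 -0.5 -3.4] 
shift [ 0.0003 -0.0007  0.0012] rot [ 0.04  0.01 -0.01]
```

View pics/side3.png

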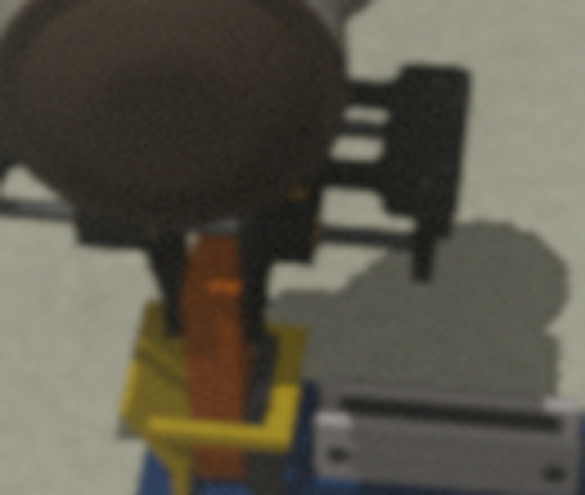

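The catch is open: the front bar (285,430) has moved off the case's end (315,415), and the prop is down between post and tail. I'll press a little further to feel for the bottom.

In the tool's units: 0.003 m / 0.8 = 0.0038, 0.002 m / 0.8 = 0.0025.

Call:
{"op": "drive_effector", "data": {
  "plan": {"aperture": [0,0,0,0],"sx": [0,0,0,0],"sy": [0,0,0,0],"sz": [0.0013,0.0025,0.0038,0.0038],"ax": [0,0,0,0],"ay": [0,0,0,0],"az": [0,0,0,0]}
}}

```text
time_s: 6.9
tcp_pos: [0.5565, 0.0806, 0.0886]
ee_rot: [[0.278, -0.961, 0.0], [-0.961, -0.278, -0.0], [0.0, -0.0, -1.0]]
wrist_force: [-3.1, -0.6, 5.3]
gripper_width: 0.25
gripper_force: 30.0
```

Call:
{"op": "drive_effector", "data": {
  "plan": {"aperture": [0.5,0.5,0.5,0.5],"sx": [0,0,0,0],"sy": [0,0,0,0],"sz": [0,0,0,0],"ax": [0,0,0,0],"ay": [0,0,0,0],"az": [0,0,0,0]},
  "quiet": true
}}

```text
ok
```

Call:
{"op": "drive_effector", "data": {
  "plan": {"aperture": [0.5,0.5,0.5,0.5,0.5,0.5],"sx": [0,0,0,0,0,0],"sy": [0,0,0,0,0,0],"sz": [-0.0375,-0.0875,-0.1375,-0.1625,-0.1625,-0.1625],"ax": [0,0,0,0,0,0],"ay": [0,0,0,0,0,0],"az": [0,0,0,0,0,0]}
}}

```text
time_s: 7.9
tcp_pos: [0.5561, 0.0807, 0.2173]
ee_rot: [[0.277, -0.961, -0.0], [-0.961, -0.277, 0.001], [-0.001, 0.0, -1.0]]
wrist_force: [-0.7, 0.1, -0.4]
gripper_width: 0.499
gripper_force: 0.0
```

```bash
python3 go.py .4636 .0515 .20 106.1
```

Run:
```python
from h import *
from station import r, capture
H=lambda p:np.c_[(p[:,:2]-[.4655,.052])@[[.961,-.277],[.277,.961]],p[:,2]]*1000
c=capture("side");np.savez("side4.npz",**c)
for k,b in(("prop",(190,120,390,270)),("yel",(190,120,390,270))):
    Q=H(deep(c,mask(c,*B[k],b)))
    for lo in range(10,125,15):
        j=(Q[:,2]>lo)&(Q[:,2]<lo+15)
        if j.sum()>8: print(k,lo,j.sum(),np.percentile(Q[j,0],[2,50,98]).round(1),np.percentile(Q[j,1],[2,50,98]).round(1))
m=mask(c,(0,0,90),(180,60,255),(283,225,343,252));Q=H(deep(c,m));Q=Q[(Q[:,2]>42)&(Q[:,2]<55)];print("case",np.percentile(Q,[1,50,99],axis=0).round(1).tolist())
```

```text
t 7.9 p [0.5561 0.0807 0.2173] q6 -8.6 w 0.499 F [-0.7  0.1 -0.4] 
shift [0.0024 0.097  0.0173] rot [3.000e-02 2.000e-02 8.999e+01]
prop 10 28 [ 87.4  94.  101.9] [15.1 16.5 18.4]
prop 25 11 [ 86.9  94.6 103.7] [16.5 17.8 19.3]
prop 40 23 [ 87.1  95.5 102.8] [15.4 17.1 18.9]
prop 55 57 [ 84.4  93.4 102.8] [14.9 17.1 18.9]
prop 70 65 [ 83.9  93.  103.2] [14.8 16.8 18.7]
prop 85 66 [ 84.2  93.9 103.2] [12.1 16.9 18.4]
prop 100 75 [ 84.   92.1 102.5] [-4.1 16.7 19.1]
prop 115 140 [ 84.5  93.8 102.8] [-11.1   4.2  17.8]
yel 10 20 [ 66.  106.2 110.1] [-28.3  30.1  32.9]
yel 25 50 [ 76.2 109.5 114.2] [-3.  24.6 32.4]
yel 40 267 [ 63.5 112.9 121.7] [-28.2  11.2  32.9]
yel 55 305 [ 63.4 116.  129.8] [-28.1   9.1  33. ]
case [[-25.8, -11.1, 42.2], [27.6, 8.3, 46.4], [48.8, 14.7, 49.5]]
```

Prop is upright at x≈94 with its top at about 118 mm, and the front bar is at x≈63.5, so the catch is open about 16 mm. Next, the case.

In the tool's units: 0.097 m / 0.8 = 0.1213, 0.002 m / 0.8 = 0.0025, 90 degrees / 360 = 0.25.

Call:
{"op": "drive_effector", "data": {
  "plan": {"aperture": [0.6,0.6,0.6,0.6,0.6,0.6,0.6,0.6],"sx": [0.0025,0.0025,0.0025,0.0025,0.0025,0.0025,0.0025,0.0025],"sy": [0.1213,0.1213,0.1213,0.1213,0.1213,0.1213,0.1213,0.1213],"sz": [0,0,0,0,0,0,0,0],"ax": [0,0,0,0,0,0,0,0],"ay": [0,0,0,0,0,0,0,0],"az": [0.25,0.25,0.25,0.25,0.25,0.25,0.25,0.25]},
  "quiet": true
}}

```text
ok
```

Call:
{"op": "drive_effector", "data": {
  "plan": {"aperture": [0.6,0.6,0.6,0.6],"sx": [0,0,0,0],"sy": [0,0,0,0],"sz": [0,0,0,0],"ax": [0,0,0,0],"ay": [0,0,0,0],"az": [0.0222,0.0222,0.0222,0.0222]},
  "quiet": true
}}

```text
ok
```

```bash
python3 go.py .4655 .0522 .022 106.1
```

Run:
```python
from h import *
from station import r, capture
H=lambda p:np.c_[(p[:,:2]-[.4655,.052])@[[.961,-.277],[.277,.961]],p[:,2]]*1000
c=capture("side")
Q=H(deep(c,mask(c,(0,0,85),(180,60,255),(260,215,350,262))));Q=Q[(Q[:,2]>44)&(Q[:,2]<52)];print(len(Q),"case",np.percentile(Q,[1,50,99],axis=0).round(1).tolist())
```

```text
t 9.2 p [0.4636 0.0517 0.2169] q6 -86.9 w 0.6 F [ 1.3  0.  -0.4] 
shift [-0.0022 -0.0005  0.1949] rot [ 0.   -0.08 13.36]
390 case [[-51.2, -12.1, 44.1], [2.4, 5.9, 46.6], [52.6, 14.6, 49.4]]
```

In the tool's units: 0.08 m / 0.8 = 0.1, 0.06 m / 0.8 = 0.075, 13.4 degrees / 360 = 0.0372.

Call:
{"op": "drive_effector", "data": {
  "plan": {"aperture": [0.6,0.6,0.6,0.6],"sx": [-0.0025,-0.0025,-0.0025,-0.0025],"sy": [0,0,0,0],"sz": [0.0375,0.075,0.1,0.1],"ax": [0,0,0,0],"ay": [0,0,0,0],"az": [0.0222,0.0372,0.0372,0.0372]},
  "quiet": true
}}

```text
ok
```

```bash
python3 go.py .4655 .0522 .022 106.1
```

```text
t 9.6 p [0.4635 0.0519 0.1349] q6 -100.4 w 0.599 F [-0.3 -0.1 -0.6] 
shift [-0.0027 -0.0002  0.1129] rot [-0.03 -0.39 -0.12]
```

In the tool's units: 0.112 m / 0.8 = 0.14, 0.105 m / 0.8 = 0.1313.

Call:
{"op": "drive_effector", "data": {
  "plan": {"aperture": [0.6,0.6,0.6,0.6,0.6,0.6,0.6],"sx": [-0.0013,-0.0013,-0.0013,-0.0013,-0.0013,-0.0013,-0.0013],"sy": [0,0,0,0,0,0,0],"sz": [0.0375,0.075,0.1125,0.1313,0.14,0.14,0.14],"ax": [0,0,0,0,0,0,0],"ay": [0,0,0,0,0,0,0],"az": [0,0,0,0,0,0,0]}
}}

```text
time_s: 10.3
tcp_pos: [0.4677, 0.0535, 0.0267]
ee_rot: [[-0.961, -0.275, 0.002], [-0.275, 0.961, 0.001], [-0.002, 0.0, -1.0]]
wrist_force: [0.0, 1.1, 0.5]
gripper_width: 0.598
gripper_force: 0.0
```

```bash
python3 go.py .4655 .0522 .022 106.1
```

```text
t 10.3 p [0.4677 0.0535 0.0267] q6 -100.4 w 0.598 F [0.  1.1 0.5] 
shift [ 0.0025 -0.0007  0.0047] rot [ 0.01  0.14 -0.11]
```

In the tool's units: 0.004 m / 0.8 = 0.005, 0.002 m / 0.8 = 0.0025.

Call:
{"op": "drive_effector", "data": {
  "plan": {"aperture": [0.6,0.6,0,0,0,0,0,0],"sx": [0.0025,0.0025,0.0025,0.0025,0.0025,0.0025,0.0025,0.0025],"sy": [0,0,0,0,0,0,0,0],"sz": [0.005,0.005,0.005,0.005,0.005,0.005,0.005,0.005],"ax": [0,0,0,0,0,0,0,0],"ay": [0,0,0,0,0,0,0,0],"az": [0,0,0,0,0,0,0,0]}
}}

```text
time_s: 11.1
tcp_pos: [0.4647, 0.0525, 0.0216]
ee_rot: [[-0.961, -0.275, 0.0], [-0.275, 0.961, -0.0], [-0.0, -0.0, -1.0]]
wrist_force: [0.3, -0.7, 2.3]
gripper_width: 0.296
gripper_force: 30.0
```

```bash
python3 go.py .4655 .0522 .022 106.1
```

```text
t 11.1 p [0.4647 0.0525 0.0216] q6 -100.5 w 0.296 F [ 0.3 -0.7  2.3] 
shift [-0.0007 -0.0005 -0.0004] rot [-0.    0.01 -0.14]
```

In the tool's units: -0.12 m / 0.8 = -0.15, -0.1 m / 0.8 = -0.125.

Call:
{"op": "drive_effector", "data": {
  "plan": {"aperture": [0,0,0,0,0,0,0,0],"sx": [0,0,0,0,0,0,0,0],"sy": [0,0,0,0,0,0,0,0],"sz": [-0.0125,-0.0313,-0.0563,-0.0875,-0.125,-0.15,-0.15,-0.15],"ax": [0,0,0,0,0,0,0,0],"ay": [0,0,0,0,0,0,0,0],"az": [0,0,0,0,0,0,0,0]}
}}

```text
time_s: 11.9
tcp_pos: [0.4637, 0.0523, 0.141]
ee_rot: [[-0.962, -0.274, -0.001], [-0.274, 0.962, 0.0], [0.001, 0.001, -1.0]]
wrist_force: [0.0, 0.4, -4.1]
gripper_width: 0.297
gripper_force: 30.0
```

```bash
python3 go.py .491 .305 .142 106.1
```

```text
t 11.9 p [0.4637 0.0523 0.141 ] q6 -100.5 w 0.297 F [ 0.   0.4 -4.1] 
shift [-0.0955  0.2355 -0.0009] rot [ 0.04 -0.06 -0.19]
```

Call:
{"op": "drive_effector", "data": {
  "plan": {"aperture": [0,0,0,0,0,0,0,0],"sx": [0,0,-0.025,-0.075,-0.1188,-0.1188,-0.1188,-0.1188],"sy": [0.05,0.1125,0.175,0.225,0.2625,0.2938,0.2938,0.2938],"sz": [0,0,0,0,0,0,0,0],"ax": [0,0,0,0,0,0,0,0],"ay": [0,0,0,0,0,0,0,0],"az": [0,0,0,0,0,0,0,0]}
}}

```text
time_s: 12.7
tcp_pos: [0.4899, 0.3039, 0.1387]
ee_rot: [[-0.961, -0.275, -0.005], [-0.275, 0.961, -0.004], [0.005, -0.002, -1.0]]
wrist_force: [0.6, -1.1, -3.5]
gripper_width: 0.295
gripper_force: 30.0
```

```bash
python3 go.py .491 .305 .0176 106.1
```

Run:
```python
from h import *
from station import r, capture
c=capture("side");cv2.imwrite("pics/side5.png",c["pixels"][:,:,::-1])
```

```text
t 12.7 p [0.4899 0.3039 0.1387] q6 -121.9 w 0.295 F [ 0.6 -1.1 -3.5] 
shift [-0.002   0.001   0.1211] rot [-0.14 -0.31 -0.12]
```

View pics/side5.png

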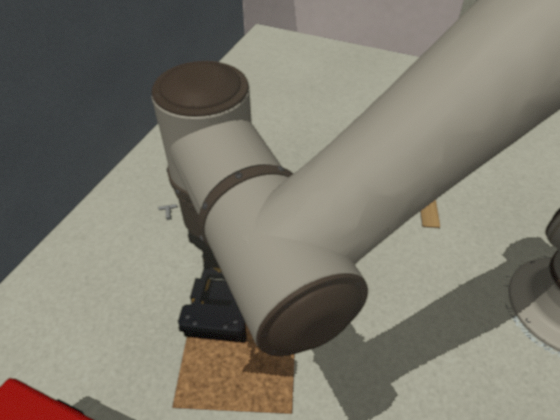

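The arm hides most of the scene, but the gripper at (215,320) is over the mat, whose near part shows at (235,375). Now I'll lower the case.

In the tool's units: 0.113 m / 0.8 = 0.1413, 0.107 m / 0.8 = 0.1338.

Call:
{"op": "drive_effector", "data": {
  "plan": {"aperture": [0,0,0,0,0,0,0],"sx": [0,0,0,0,0,0,0],"sy": [0,0,0,0,0,0,0],"sz": [0.0375,0.0875,0.1188,0.1338,0.1413,0.1413,0.1413],"ax": [0,0,0,0,0,0,0],"ay": [0,0,0,0,0,0,0],"az": [0,0,0,0,0,0,0]}
}}

```text
time_s: 13.45
tcp_pos: [0.4923, 0.3051, 0.0299]
ee_rot: [[-0.961, -0.275, 0.002], [-0.275, 0.961, 0.002], [-0.002, 0.001, -1.0]]
wrist_force: [-0.9, 0.4, -4.0]
gripper_width: 0.295
gripper_force: 30.0
```

```bash
python3 go.py .491 .305 .0176 106.1
```

```text
t 13.4 p [0.4923 0.3051 0.0299] q6 -121.9 w 0.295 F [-0.9  0.4 -4. ] 
shift [0.0013 0.0002 0.0123] rot [ 0.06  0.14 -0.15]
```

In the tool's units: 0.011 m / 0.8 = 0.0138, 0.01 m / 0.8 = 0.0125.

Call:
{"op": "drive_effector", "data": {
  "plan": {"aperture": [0,0,0,0,0],"sx": [0,0,0,0,0],"sy": [0,0,0,0,0],"sz": [0.005,0.01,0.0125,0.0138,0.0138],"ax": [0,0,0,0,0],"ay": [0,0,0,0,0],"az": [0,0,0,0,0]}
}}

```text
time_s: 13.95
tcp_pos: [0.4914, 0.3046, 0.0177]
ee_rot: [[-0.961, -0.275, 0.0], [-0.275, 0.961, 0.0], [-0.0, -0.0, -1.0]]
wrist_force: [0.0, -0.8, -2.3]
gripper_width: 0.295
gripper_force: 30.0
```

Call:
{"op": "drive_effector", "data": {
  "plan": {"aperture": [0,0],"sx": [0,0],"sy": [0,0],"sz": [0.0013,0.0013],"ax": [0,0],"ay": [0,0],"az": [0,0]}
}}

```text
time_s: 14.15
tcp_pos: [0.4914, 0.3046, 0.0176]
ee_rot: [[-0.961, -0.275, 0.0], [-0.275, 0.961, -0.0], [-0.0, -0.0, -1.0]]
wrist_force: [-3.3, -0.7, 5.3]
gripper_width: 0.298
gripper_force: 30.0
```

Contact: the vertical force went from -2.3 to +5.3 N at the expected height. I'll release, retreat straight up, swing clear and check.

In the tool's units: -0.17 m / 0.8 = -0.2125, -0.12 m / 0.8 = -0.15.

Call:
{"op": "drive_effector", "data": {
  "plan": {"aperture": [0.6,0.6,0.6,0.6,0.6,0.6,0.6,0.6],"sx": [0,0,0,0,0,0,0,0],"sy": [0,0,0,0,0,0,0,0],"sz": [0,0,0,0,-0.0375,-0.0875,-0.15,-0.2125],"ax": [0,0,0,0,0,0,0,0],"ay": [0,0,0,0,0,0,0,0],"az": [0,0,0,0,0,0,0,0]},
  "quiet": true
}}

```text
ok
```

Call:
{"op": "drive_effector", "data": {
  "plan": {"aperture": [0.6,0.6,0.6,0.6,0.6,0.6,0.6,0.6],"sx": [0,0,0,0,0,0,0,0],"sy": [0,0,0,-0.0625,-0.125,-0.1875,-0.25,-0.3125],"sz": [-0.0625,-0.125,-0.125,-0.125,-0.125,-0.125,-0.125,-0.125],"ax": [0,0,0,0,0,0,0,0],"ay": [0,0,0,0,0,0,0,0],"az": [0,0,0,0,0,0,0,0]},
  "quiet": true
}}

```text
ok
```

Call:
{"op": "drive_effector", "data": {
  "plan": {"aperture": [0.6,0.6,0.6,0.6,0.6,0.6,0.6],"sx": [0,0,0,0,0,0,0],"sy": [-0.125,-0.25,-0.3125,-0.3125,-0.3125,-0.3125,-0.3125],"sz": [0,0,0,0,0,0,0],"ax": [0,0,0,0,0,0,0],"ay": [0,0,0,0,0,0,0],"az": [0,0,0,0,0,0,0]}
}}

```text
time_s: 16.45
tcp_pos: [0.6286, -0.1775, 0.2852]
ee_rot: [[-0.962, -0.272, -0.002], [-0.272, 0.962, 0.0], [0.001, 0.001, -1.0]]
wrist_force: [0.1, 0.0, -0.8]
gripper_width: 0.599
gripper_force: 0.0
```

Run:
```python
from h import *
from station import r, capture
H=lambda p:np.c_[(p[:,:2]-[.4655,.052])@[[.961,-.277],[.277,.961]],p[:,2]]*1000
c=capture("side");cv2.imwrite("pics/side6.png",c["pixels"][:,:,::-1])
for k in("prop","yel"):
    Q=H(deep(c,mask(c,*B[k],(190,120,390,270))));print(k,len(Q),np.percentile(Q,[2,50,98],axis=0).round(1).tolist())
P=deep(c,mask(c,(0,0,60),(180,70,255),(160,260,310,420)));Q=P[P[:,2]>.035];print("case",len(Q),np.percentile(Q[:,2],[5,50,99]).round(3),rect(Q) if len(Q)>5 else 0)
```

```text
prop 468 [[84.2, -12.7, 18.0], [93.6, 16.3, 97.7], [103.0, 18.9, 119.2]]
yel 643 [[63.6, -28.4, 17.6], [111.1, 11.5, 54.7], [129.3, 33.0, 65.1]]
case 855 [0.037 0.042 0.045] (array([492. , 304.2]), array([109.4,  27.9]), 15.9)
```

View pics/side6.png

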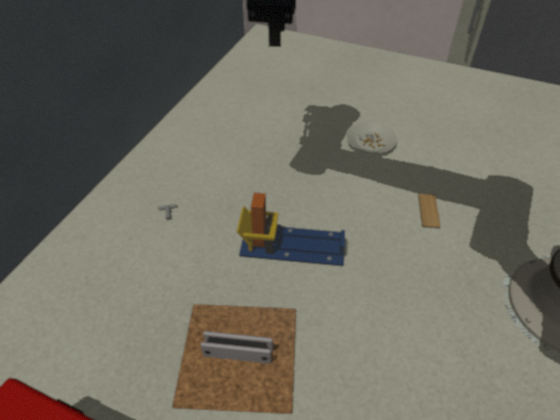

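The case stands mid-mat at (237,347). The prop at (259,220) still holds the catch open, the saucer at (372,140) hasn't moved, and the arm is clear.

```bash
python3 -c "
from station import r, capture
print(r.finish_job())"
```

```text
the job is handed in; nothing more can be done
None
```

The job is handed in, though no verdict came back: the case stands upright about 1 mm from the mat's centre, the prop is wedged in the slot holding the catch about 16 mm open, and the saucer looks undisturbed, after about 16.5 s.

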